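# Find the stamped crate and push it to the dispatch line

### The job

One of the two small wooden parts crates has a round red stamp on its underside. With light pushes of the fingertips, without grasping, squeezing or lifting anything, push the top of the left crate so that it tips over away from you onto its back, showing its underside, then do the same with the right one. Leave both lying like that; push only the stamped one on ahead along the bench until its far end lies on the yellow line, and do not disturb the other things.

Things in the scene. Friction and masses are not known exactly. Their poses are not given: they have to be found in the camera images.
- crate_stamped: Open-topped slatted wooden parts crate, 60 deep (x) x 120 wide (y) x 90 high (z), walls 6, empty, about 250 g. Origin: centre of underside. Starts upright, +x away from the robot within 0.25 rad. On its back: z away from the robot, x down. This one has the stamp, a red ring and disc 50 across in the middle of the underside; it may be the left or the right one
- crate_plain: Open-topped slatted wooden parts crate, 60 deep (x) x 120 wide (y) x 90 high (z), walls 6, empty, about 250 g. Origin: centre of underside. Starts upright, +x away from the robot within 0.25 rad. On its back: z away from the robot, x down. This one has a bare underside
- crate_stamped_mid (a point): middle of the stamped crate, 45 above its underside. Pushed away from the robot near the top of its near wall, the crate tips about its far lower edge with little sliding; past about 40 degrees it falls by itself onto its far wall and then lies 60 high, underside towards the robot
- crate_plain_mid (a point): middle of the plain crate, 45 above its underside. Pushed away from the robot near the top of its near wall, the crate tips about its far lower edge with little sliding; past about 40 degrees it falls by itself onto its far wall and then lies 60 high, underside towards the robot
- crate_stamped_rim (a point): centre of the stamped crate's open top, 90 above its underside: when the crate lies on its back, the middle of its far end
- crate_plain_rim (a point): centre of the plain crate's open top, 90 above its underside
- line: yellow dispatch line painted across the bench beyond the crates, flat, no height to catch on, 40 wide (x) and 620 long (y). Origin at its centre; x away from the robot
- tape: roll of black adhesive tape lying flat, 62x60x19; origin under its centre. Loose, not part of the work
- nut: steel hexagon nut, 31x35x16; origin under its centre. Loose, not part of the work
- offcut: round steel offcut, a bar 22 in diameter and 85 long along its y; origin under its centre. Loose, not part of the work
- rule: yellow tape measure standing on edge, 36x82x62; origin under its centre. Loose, not part of the work
- pincers: pliers with red handles lying flat, 55x190x14, long along y; origin under their centre. Loose, not part of the work
- brick: red firebrick, 66x116x56, long along y; origin under its centre. Loose, not part of the work
Mind the look-alikes: they are no part of the job. Leave any green look-alike of the crate_stamped alone.

How it is judged:
On the way, in this order (a step that is already met when the one before it is completed fails the run):
1. the left crate lies on its back, underside towards the robot, while the right one still stands (((world y of crate_stamped above 0 m and angle between crate_stamped's own x axis and vertical above 2.85 rad and angle between crate_plain's own z axis and vertical below 0.15 rad) or (world y of crate_plain above 0 m and angle between crate_plain's own x axis and vertical above 2.85 rad and angle between crate_stamped's own z axis and vertical below 0.15 rad))), for 0.2 s.
2. the right crate lies on its back too, and the stamped one is not yet on the line (angle between each of crate_stamped, crate_plain's own x axis and vertical above 2.85 rad and x of crate_stamped_rim in the frame of line below -0.02 m), for 0.2 s.
3. the far end of the stamped crate has been pushed onto the line (angle between crate_stamped's own x axis and vertical above 2.85 rad and x of crate_stamped_rim in the frame of line between -0.02 and 0.02 m), for 0.2 s.
At the end, for the whole second after the job is handed in: Both crates lie at rest on their backs, underside towards the robot (within 17 degrees); the middle of the stamped crate's far end is over the 40 mm wide yellow line; the plain crate's underside centre is within 80 mm of where it started (tipping alone moves it some 45 mm) (all of step 3 and angle between crate_plain's own x axis and vertical above 2.85 rad and linear speed of each of crate_stamped, crate_plain below 0.02 m/s and angular speed of each of crate_stamped, crate_plain below 0.1 rad/s and distance of crate_plain from where it was at the start of the episode below 0.08 m); the robot touches nothing.
It fails at once if the stamped crate is lifted or carried off the bench (height (world z) of crate_stamped_mid above 0.085 m or (angle between crate_stamped's own x axis and vertical above 2.85 rad and height (world z) of crate_stamped_mid above 0.055 m) or (angle between crate_stamped's own z axis and vertical below 0.15 rad and height (world z) of crate_stamped_mid above 0.065 m)).
It fails at once if the plain crate is lifted or carried off the bench (height (world z) of crate_plain_mid above 0.085 m or (angle between crate_plain's own x axis and vertical above 2.85 rad and height (world z) of crate_plain_mid above 0.055 m) or (angle between crate_plain's own z axis and vertical below 0.15 rad and height (world z) of crate_plain_mid above 0.065 m)).
It fails at once if a crate is gripped or pressed hard by the fingers (over 35 N) (contact force between the fingers and crate_stamped above 35 N or contact force between the fingers and crate_plain above 35 N).
It fails at once if the plain crate is pushed onto the dispatch line (x of crate_plain_rim in the frame of line above -0.02 m).
It fails at once if one of the other things on the bench is moved by more than 15 mm (distance of any of tape, nut, offcut, rule, pincers, brick from where it was at the start of the episode above 0.015 m).
It also fails if it takes over 61 s, if anything falls off the work surface, if the arm or the gripper's body presses on something with over 40 N, if the wrist force passes 120 N, or if a joint passes its speed limit or range.

### The arm

A 6-joint arm with a two-finger parallel gripper is mounted at the origin on a cart in front of the work surface, level with it; the furniture and walls round the work are solid. World frame = base frame: x ahead of the robot, y to its left, z up, the work surface at z = 0. Lengths are in m, angles in rad, forces in N, time in s.
With the tool pointing down it reaches from about 0.275 to 0.85 m from the base axis. Payload 5.2 kg.
Tool frame: the origin (TCP) lies midway between the tips of the shut fingers; the grasp point (between the pads) lies 19 mm behind it (robot.tcp_to_grasp is the distance from the TCP to the grasp point, in m); z points along the fingers, y is the direction in which the jaws open and shut (so a half turn about z gives the same grasp; the last joint's range is limited). The gripper opens to 85 mm and grips with 20 to 120 N. Pads are 22 mm wide; open, the fingers measure 114 mm over their backs; the gripper's body (76 mm by 85 mm) begins 54 mm behind the grasp point. The pads swing forward as they close: fully open they stand 13 mm farther back than shut.
Start: joints at [-1.309, 0.259, 1.535, -0, 1.348, -0.203], TCP at [0.247, -0.492, 0.231] pointing down, gripper open.
Joint ranges: [-3.14, 3.14], [-0.91, 2.08], [0.19, 2.58], [-1.22, 4.36], [0.22, 2.71], [-3.12, 3.12]. Speed limits (rad/s): [2.57, 2.57, 3.14, 3.14, 3.14, 3.14].

### API

Orientations are given as a unit quaternion [w, x, y, z].
In Python, from cell import robot gives the robot as it stands. The module is installed in compiled form; this text tells all that it offers. Calls block until the motion is done:
- robot.move_pose(position, orientation): joint-space move of the TCP to a pose.
- robot.line_to(position, frame=None, vel=0.15): straight line of the TCP; frame=None keeps the orientation; vel is the mean speed in m/s.
- robot.goto_joints(angles): joint-space move.
- robot.gripper_to(opening): opening from 0.0 (shut) to 1.0 (fully open); the grip force is fixed at half the most; returns when the fingers have stopped.
- robot.sleep(seconds).
- robot.inverse_kinematics(position, orientation): joint angles nearest the present ones, or None.
- robot.get_obs(): the state.
- robot.camera(name): name is "scene" or "top" or "wrist"; returns a dict with "frame" (420x560x3 uint8, red, green, blue), "fovy" (degrees; the focal length in pixels is half the picture's height over the tangent of half this angle, whatever the lens; pixels are square), "cx", "cy" (the principal point, pixels), "k1" (the pictures are not rectified: a ray, as slopes to the right and down, at radius r is drawn at 1 + k1 r^2 times it, then the intrinsics apply), "position" and "rotation" of the camera in the world. Camera axes: x right, y up, looking along -z (the intrinsics and any distortion apply to the point x, -y, -z); pixel columns grow to the right and rows downward; lengths in m; the calibration is good to about 2 mm. A picture is of the moment at which its call begins. There is no depth.
A pose or a line that the arm cannot do raises robot.Unreachable and nothing moves.
- robot.sign_off(): hands the job in, once; it reports no verdict.
The state is a dict: "time_s": time; "joint_pos": joint angles; "qvel": joint speeds; "joint_efforts": joint torques, N m; "position": TCP position; "tcp_rot": TCP orientation; "contact_force": force on the tool from outside, world axes, zero at the start; "wrist_torque": the same for the moment, N m; "width": opening from 0.0 (shut) to 1.0 (fully open).
Only numpy, scipy, OpenCV 4.12 (cv2) and the standard library are available. Lean on these libraries where they do the work, as an engineer would, in place of code of your own. Each camera call takes 0.05 s, during which the arm holds its last target.

## Working session

There is one attempt and no reset: what is moved stays moved. The work goes in short steps, each a Python script; the robot and the scene stay as the last script left them, time stands still between calls to the robot, and variables do not carry over. Pictures are saved under pics/ and viewed, and the job is handed in when it is done.

```bash
mkdir -p pics; cat > h.py <<'E'
import numpy as np, cv2
from cell import robot
def snap(n,tag):
    c=robot.camera(n); cv2.imwrite(f'pics/{tag}.png',c['frame'][:,:,::-1]); np.save(f'pics/{tag}.npy',c,allow_pickle=True); return c
def K(c):
    h=c['frame'].shape[0]; f=h/2/np.tan(np.radians(c['fovy'])/2)
    return np.array([[f,0,c['cx']],[0,f,c['cy']],[0,0,1.]]),np.array([c['k1'],0,0,0.])
def ext(c):
    R=np.array(c['rotation'],float)
    if R.size==4:
        from scipy.spatial.transform import Rotation as Ro
        R=Ro.from_quat(np.roll(R.ravel(),-1)).as_matrix()
    return R.reshape(3,3),np.array(c['position'])
def world(c,px,z=0.):
    k,d=K(c);R,p=ext(c)
    u=cv2.undistortPoints(np.array(px,float).reshape(-1,1,2),k,d).reshape(-1,2)
    ray=np.c_[u[:,0],-u[:,1],-np.ones(len(u))]@R.T
    return p+ray*((z-p[2])/ray[:,2])[:,None]
def pix(c,P):
    k,d=K(c);R,p=ext(c)
    q=(np.array(P,float).reshape(-1,3)-p)@R*[1,-1,-1]
    return cv2.projectPoints(q,np.zeros(3),np.zeros(3),k,d)[0].reshape(-1,2)
E
python3 - <<'E'
from h import *
for n in('scene','top','wrist'):
    c=snap(n,n+'0'); print(n,c['position'],c['fovy'],c['k1'],np.shape(c['rotation']))
o=robot.get_obs();print(o)
E
```

```text
scene [-0.13516925  1.13342313  0.98277403] 44.579228943557254 -0.1103470733661345 (4,)
top [ 0.33140957 -0.09515599  1.59259979] 49.769633067583634 -0.11769314874766121 (4,)
wrist [ 0.30992335 -0.46030699  0.3745033 ] 60.80115511259428 -0.055765983622530414 (4,)
{'time_s': 0.15, 'joint_pos': array([-1.30879438e+00,  2.59179060e-01,  1.53580104e+00,  1.46888641e-05,
        1.34800693e+00, -2.02795039e-01]), 'qvel': array([-4.14217759e-05, -3.78144224e-03, -4.14373111e-03,  1.10082168e-03,
       -9.20022416e-04,  3.49780645e-04]), 'joint_efforts': array([ 1.95356122e-03, -4.46383059e+01, -2.90822142e+01, -3.79049443e-04,
        8.16798303e-03, -6.00444121e-07]), 'position': array([ 0.24645778, -0.49125372,  0.23067611]), 'tcp_rot': array([-6.97096202e-04,  9.73116930e-01,  2.30310559e-01, -1.34775670e-05]), 'contact_force': array([-0.17192515,  0.13307945, -0.08563568]), 'wrist_torque': array([ 0.01265435,  0.00939118, -0.02565593]), 'width': 1.0030085907557895}
```

View pics/scene0.png

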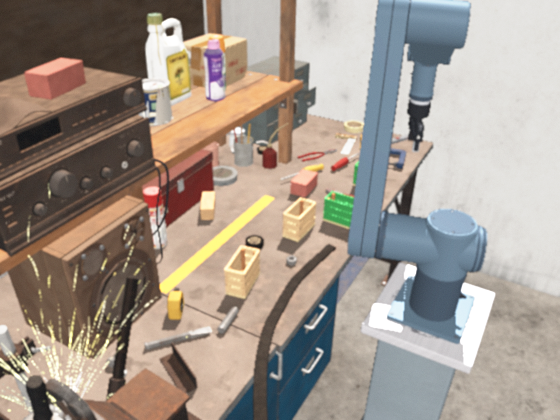

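View pics/top0.png

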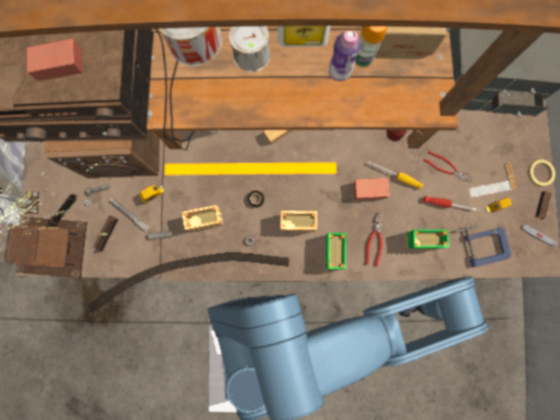

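```bash
python3 - <<'E'
from h import *
im=cv2.imread('pics/top0.png')[150:290,140:400]
cv2.imwrite('pics/top0c.png',cv2.resize(im,None,fx=3,fy=3,interpolation=cv2.INTER_CUBIC))
im=cv2.imread('pics/scene0.png')[180:340,150:370]
cv2.imwrite('pics/scene0c.png',cv2.resize(im,None,fx=3.5,fy=3.5,interpolation=cv2.INTER_CUBIC))
E
```

```text
(no output)
```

View pics/top0c.png

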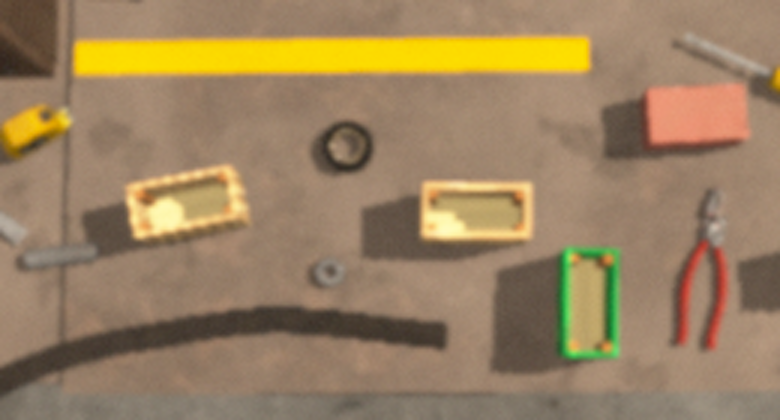

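View pics/scene0c.png

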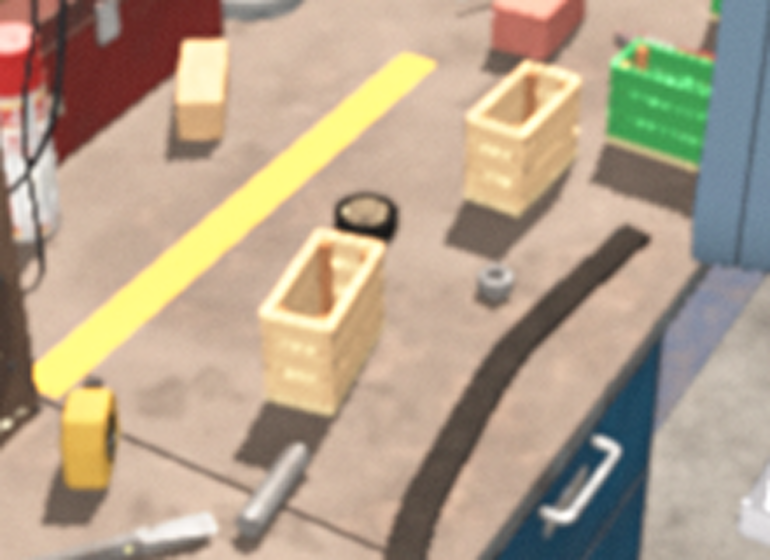

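```bash
cat >> h.py <<'E'
def crate(x,y,a):
    X=np.array([[sx*.03,sy*.06,z] for z in(0,.09) for sx,sy in((-1,-1),(1,-1),(1,1),(-1,1))])
    R=np.array([[np.cos(a),-np.sin(a),0],[np.sin(a),np.cos(a),0],[0,0,1]])
    return X@R.T+[x,y,0]
def draw(c,img,P,s,off,col=(255,0,0)):
    q=((pix(c,P)-off)*s).astype(int)
    for i in range(4):
        for a,b in((i,(i+1)%4),(i+4,(i+1)%4+4),(i,i+4)): cv2.line(img,tuple(q[a]),tuple(q[b]),col,1)
E
python3 - <<'E'
from h import *
t=np.load('pics/top0.npy',allow_pickle=True).item();s=np.load('pics/scene0.npy',allow_pickle=True).item()
print('hose',world(t,[288,262]),world(s,[332,250]))
tc=lambda p:np.array(p)/3.+[140,150]
print('line',world(t,tc([[75,40],[75,76],[590,37],[590,73]])))
print('L',world(t,tc([[127,185],[235,165],[247,222],[135,242]]),.09))
print('R',world(t,tc([[421,181],[532,181],[532,241],[420,241]]),.09))
print('objs tape,nut,offcut,green,',world(t,tc([[347,147],[329,272],[58,257],[589,303],[38,130]])))
print('brick', world(t,tc([[645,87],[748,87],[748,140],[648,147]]),.056))
print('edge',world(t,tc([[300,392]])))
E
```

```text
hose [[ 0.36522041 -0.11650904  0.        ]] [[ 3.59552349e-01 -1.11550911e-01 -1.11022302e-16]]
line [[ 0.7233176   0.328064    0.        ]
 [ 0.67865285  0.32651195  0.        ]
 [ 0.72149394 -0.29535027  0.        ]
 [ 0.67719458 -0.29419629  0.        ]]
L [[0.53326965 0.23935891 0.09      ]
 [0.55513533 0.11749381 0.09      ]
 [0.49079239 0.10324427 0.09      ]
 [0.46896394 0.22885741 0.09      ]]
R [[ 0.53565716 -0.09103413  0.09      ]
 [ 0.53483358 -0.21500462  0.09      ]
 [ 0.46760941 -0.213866    0.09      ]
 [ 0.46845443 -0.08951357  0.09      ]]
objs tape,nut,offcut,green, [[ 0.58924591 -0.00309768  0.        ]
 [ 0.44076481  0.01789301  0.        ]
 [ 0.45966327  0.34048786  0.        ]
 [ 0.40238519 -0.28666526  0.        ]
 [ 0.6128098   0.36968073  0.        ]]
brick [[ 0.64821562 -0.35059612  0.056     ]
 [ 0.64775883 -0.47093932  0.056     ]
 [ 0.58545219 -0.46829949  0.056     ]
 [ 0.57794243 -0.35190071  0.056     ]]
edge [[0.30107915 0.0514735  0.        ]]
```

The two wooden crates are at top px (202,218) left and (299,220) right. What could be mistaken for them: the green crates at (337,250) and (429,239), plus the wooden block beyond the line at scene px (208,205), which is only a block. I take the two bare-wood crates and check the fit with a wireframe on a close crop.

```bash
python3 - <<'E'
from h import *
t=np.load('pics/top0.npy',allow_pickle=True).item();s=np.load('pics/scene0.npy',allow_pickle=True).item()
out=[]
for c,off in((t,(180,180)),(s,(215,185))):
    m=cv2.resize(c['frame'][off[1]:off[1]+120,off[0]:off[0]+150,::-1],None,fx=5,fy=5)[:, :750]
    for P in(crate(.511,.172,.171),crate(.5015,-.152,-.005)): draw(c,m,P,5,off)
    out.append(m[:600])
for i,m in enumerate(out): cv2.imwrite(f'pics/ov{i}.png',m)
for z in(.2,.3,.4,.5): print(z,world(t,[[300,128]],z))
E
```

```text
0.2 [[ 0.78594082 -0.15586608  0.2       ]]
0.3 [[ 0.75330177 -0.15150661  0.3       ]]
0.4 [[ 0.72066273 -0.14714713  0.4       ]]
0.5 [[ 0.68802369 -0.14278765  0.5       ]]
```

View pics/ov0.png

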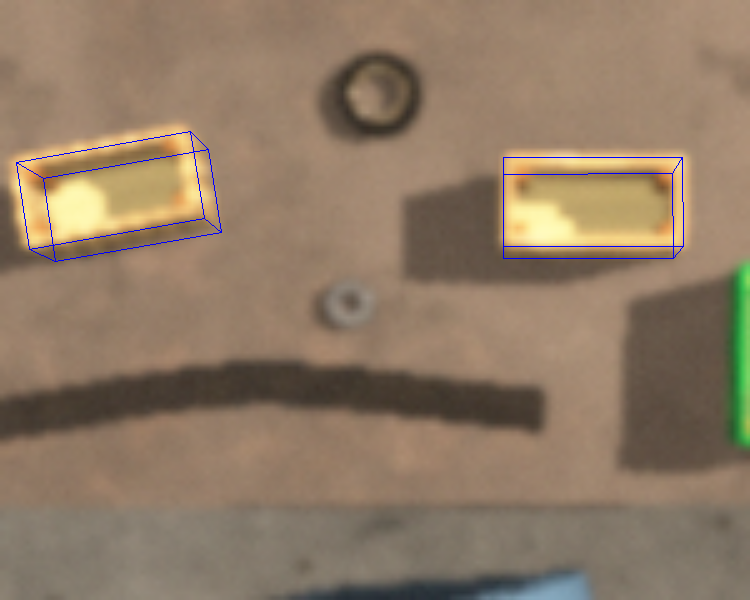

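View pics/ov1.png

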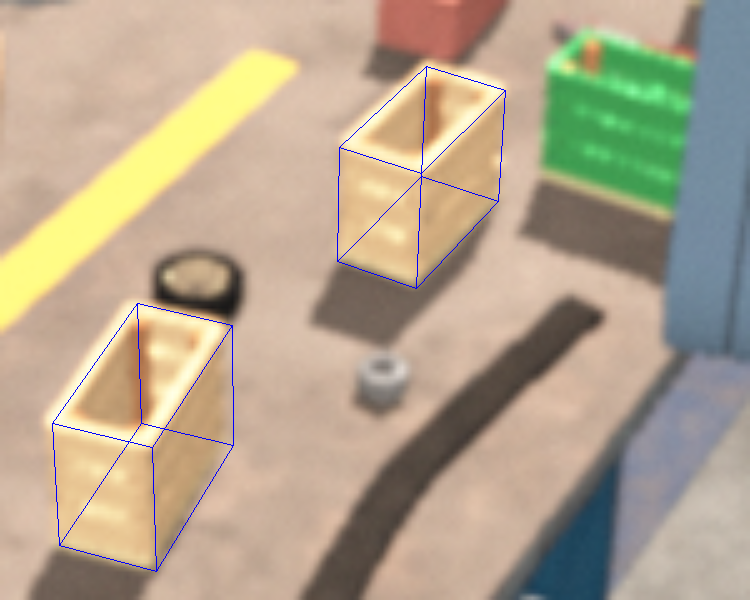

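```bash
cat >> h.py <<'E'
def q(a): return [0,np.cos(a/2),np.sin(a/2),0]
def loc(cx,cy,a,x,y,z): return [cx+x*np.cos(a)-y*np.sin(a), cy+x*np.sin(a)+y*np.cos(a), z]
def st():
    o=robot.get_obs(); print('t%.1f'%o['time_s'],np.round(o['position'],4),'F',np.round(o['contact_force'],1),'w%.2f'%o['width'])
E
python3 - <<'E'
from h import *
t=np.load('pics/top0.npy',allow_pickle=True).item();s=np.load('pics/scene0.npy',allow_pickle=True).item()
from scipy.optimize import least_squares
r=least_squares(lambda P:np.r_[pix(t,P)[0]-[457,128],pix(s,P)[0]-[300,85]],[.7,-.4,.4]);print('shelf corner',r.x,r.cost)
L=(.512,.173,.171)
robot.move_pose(loc(*L,-.08,0,.26),q(L[2]));st()
robot.gripper_to(.5);st()
robot.line_to(loc(*L,-.08,0,.077),vel=.12);st()
robot.line_to(loc(*L,-.045,0,.077),vel=.1)
for x in(-.03,-.015,0.0):
    robot.line_to(loc(*L,x,0,.077),vel=.05);st()
snap('scene','s1')
E
```

```text
shelf corner [ 0.74496671 -0.61072454  0.33646934] 1.1745759832593936
t2.6 [0.4335 0.1588 0.26  ] F [-0.2 -0.5 -0.8] w1.00
t3.0 [0.4332 0.1593 0.26  ] F [-0.8  0.1 -0.8] w0.50
t4.7 [0.4337 0.1595 0.0776] F [-0.6  0.3  0.2] w0.50
t5.7 [0.4824 0.1679 0.0769] F [-0.7  0.4 -1. ] w0.50
t6.1 [0.4977 0.1704 0.0769] F [-1.  -0.6 -0.2] w0.50
t6.6 [0.5123 0.173  0.0769] F [ 0.9 -0.6  0.2] w0.50
```

View pics/s1.png

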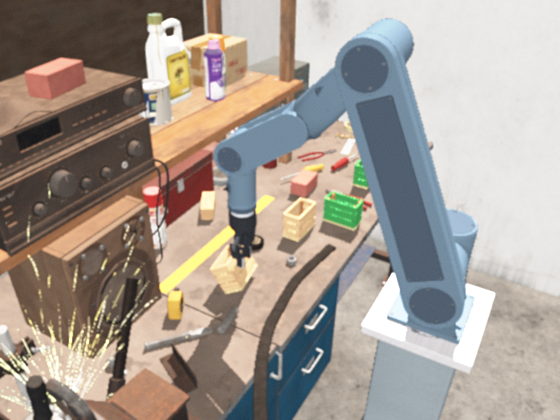

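The left crate at (235,270) is tilting about its far lower edge and is pushed by the tips. I continue.

```bash
python3 - <<'E'
from h import *
L=(.512,.173,.171)
for x in(.008,.016,.022):
    robot.line_to(loc(*L,x,0,.077),vel=.04);st()
robot.sleep(.4)
c=snap('scene','s2')
cv2.imwrite('pics/s2c.png',cv2.resize(c['frame'][180:340,150:370,::-1],None,fx=3.5,fy=3.5))
E
```

```text
t7.0 [0.5203 0.1744 0.077 ] F [-0.  -0.3  0.4] w0.50
t7.3 [0.5281 0.1758 0.077 ] F [0.2 0.2 0.1] w0.50
t7.6 [0.534  0.1768 0.077 ] F [-0.2  1.2  0.6] w0.50
```

View pics/s2c.png

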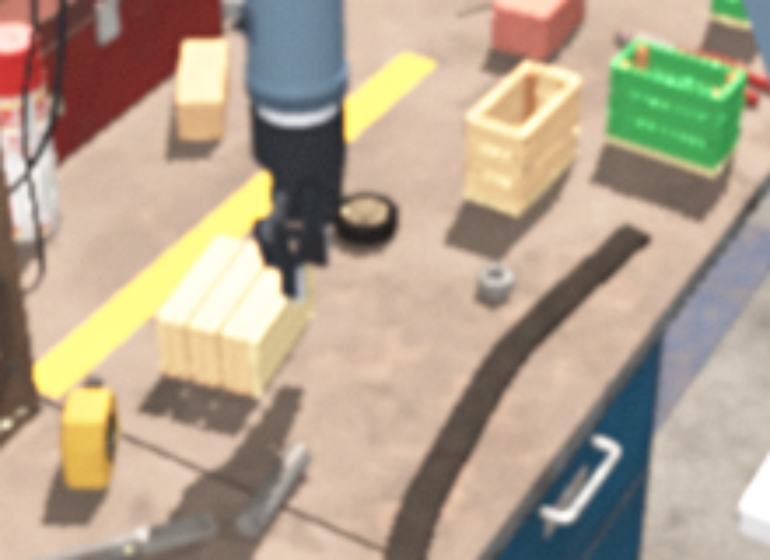

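The left crate (crop ~(235,315)) lies on its back. I retreat and do the right one the same way.

```bash
python3 - <<'E'
from h import *
L=(.512,.173,.171)
robot.line_to(loc(*L,-.02,0,.1),vel=.15)
robot.line_to(loc(*L,-.09,0,.2),vel=.2)
R=(.503,-.152,-.005)
robot.move_pose(loc(*R,-.08,0,.2),q(R[2]));st()
robot.line_to(loc(*R,-.08,0,.077),vel=.12)
robot.line_to(loc(*R,-.045,0,.077),vel=.1)
for x in(-.03,-.015,0.0,.008,.016,.022):
    robot.line_to(loc(*R,x,0,.077),vel=.045);st()
robot.sleep(.4)
robot.line_to(loc(*R,-.02,0,.1),vel=.15)
robot.line_to(loc(*R,-.13,0,.25),vel=.2);st()
c=snap('scene','s3');snap('wrist','w3')
cv2.imwrite('pics/s3c.png',cv2.resize(c['frame'][180:340,150:370,::-1],None,fx=3.5,fy=3.5))
E
```

```text
t10.5 [ 0.4231 -0.1508  0.1995] F [0.  0.6 0.4] w0.50
t12.6 [ 0.4731 -0.1519  0.0769] F [-0.6 -0.7 -0.5] w0.50
t13.1 [ 0.4883 -0.1519  0.0769] F [ 0.3  0.5 -0.9] w0.50
t13.6 [ 0.5032 -0.1519  0.0768] F [-0.2 -0.5 -0.4] w0.50
t13.9 [ 0.5113 -0.1521  0.077 ] F [-0.7  0.1 -0.7] w0.50
t14.3 [ 0.5193 -0.1521  0.077 ] F [-0.8 -0.7 -0.2] w0.50
t14.5 [ 0.5253 -0.1521  0.077 ] F [0.4 0.1 0.3] w0.50
t16.5 [ 0.3731 -0.1512  0.2492] F [0.3 0.2 0.2] w0.50
```

View pics/s3c.png

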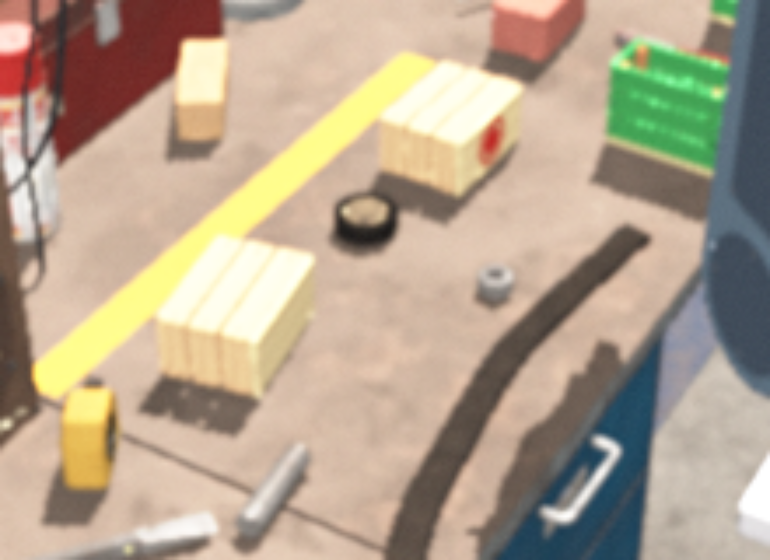

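View pics/w3.png

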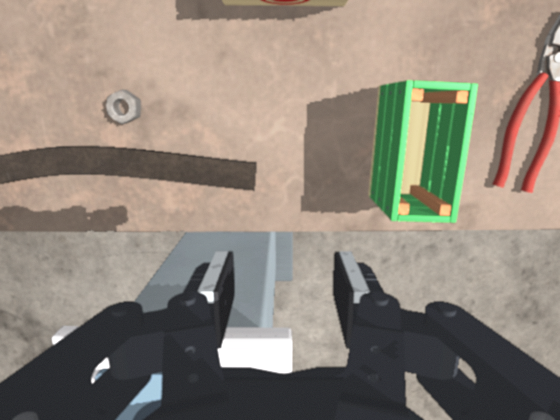

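Both are on their backs, and the red stamp at crop (491,138) shows on the right crate. I measure its pose from the top camera.

```bash
cat >> h.py <<'E'
def lying(x,y,a):  # x,y = centre of footprint; 90 long, 120 wide, 60 high
    X=np.array([[sx*.045,sy*.06,z] for z in(0,.06) for sx,sy in((-1,-1),(1,-1),(1,1),(-1,1))])
    R=np.array([[np.cos(a),-np.sin(a),0],[np.sin(a),np.cos(a),0],[0,0,1]])
    return X@R.T+[x,y,0]
def show(tag,poses):
    for n,off,wh in(('top',(180,150),(160,110)),('scene',(190,185),(140,110))):
        c=robot.camera(n); m=cv2.resize(c['frame'][off[1]:off[1]+wh[1],off[0]:off[0]+wh[0],::-1],None,fx=5,fy=5,interpolation=cv2.INTER_CUBIC)
        for P in poses: draw(c,m,lying(*P),5,off)
        cv2.imwrite(f'pics/{tag}_{n}.png',m)
E
python3 - <<'E'
from h import *
show('a',[(.578,-.152,-.005)])
E
```

```text
(no output)
```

View pics/a_top.png

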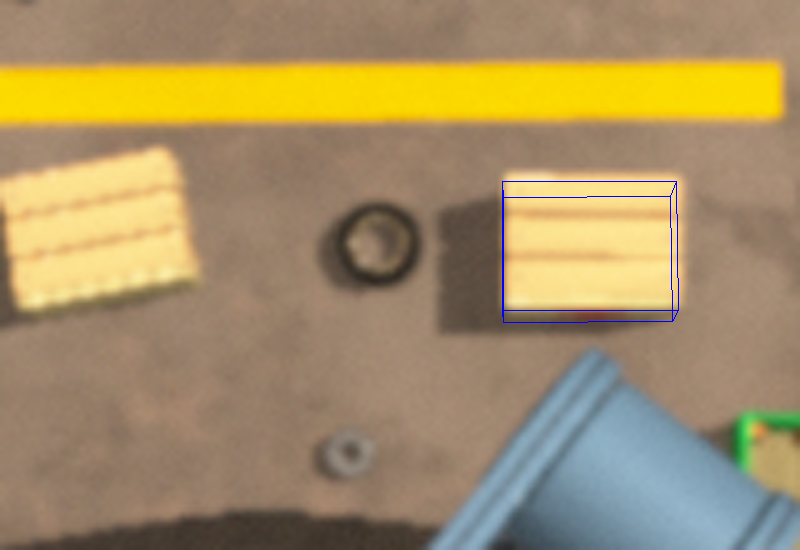

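View pics/a_scene.png

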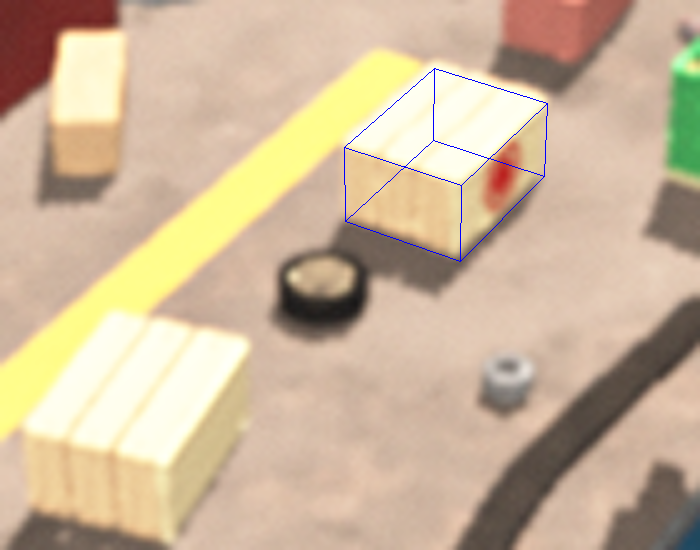

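The outline fits within about 3 mm: crate centre ≈ (0.581,-0.153), far end ≈ 0.626, line centre 0.700. Now I push low at the middle of the underside, in two stages.

```bash
python3 - <<'E'
from h import *
y=-.153
robot.move_pose([.46,y,.2],q(0));robot.line_to([.46,y,.024],vel=.12);st()
robot.line_to([.515,y,.024],vel=.12)
for x in(.535,.56,.585):
    robot.line_to([x,y,.024],vel=.05);st()
robot.sleep(.2);show('b',[(.585+.011+.045,y,0)])
E
```

```text
t18.8 [ 0.4605 -0.1533  0.0246] F [ 0.6 -0.1  0.1] w0.50
t19.9 [ 0.5352 -0.153   0.024 ] F [-0.3  0.  -0.6] w0.50
t20.6 [ 0.5603 -0.153   0.024 ] F [0.2 0.1 0.6] w0.50
t21.2 [ 0.5853 -0.153   0.024 ] F [0.5 0.8 0.1] w0.50
```

View pics/b_top.png

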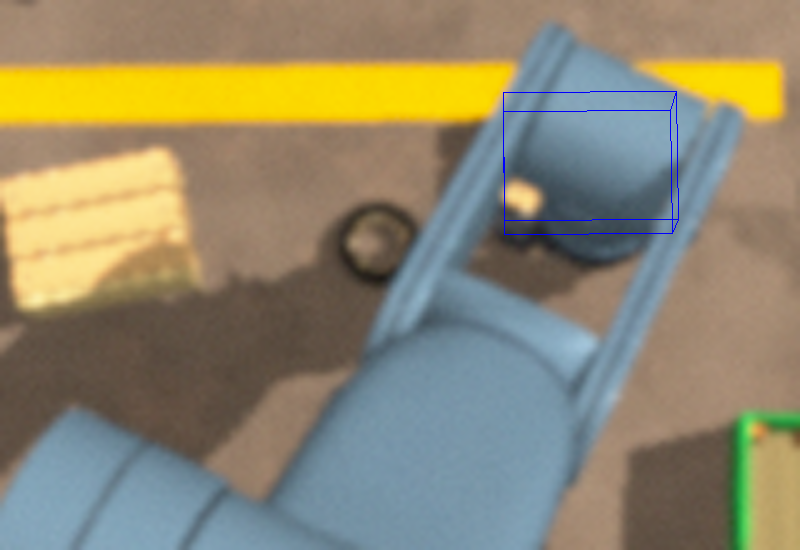

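View pics/b_scene.png

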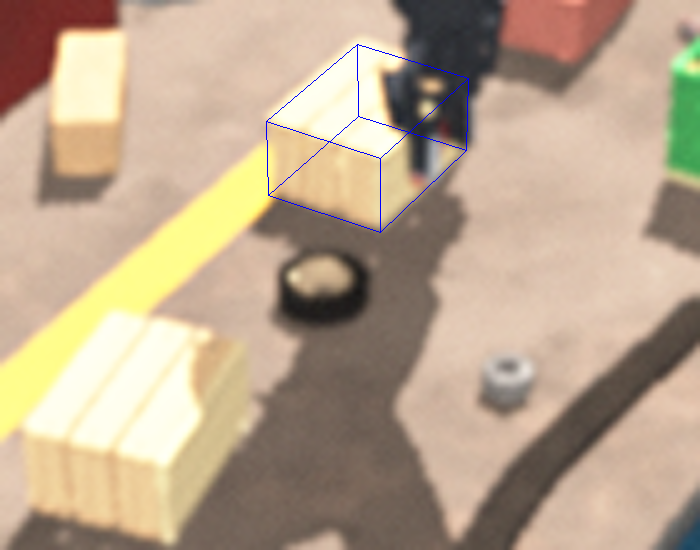

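The contact model holds: the crate's outline matches the prediction. I push the last 12.5 mm, retreat and check.

```bash
python3 - <<'E'
from h import *
y=-.153
robot.line_to([.5975,y,.024],vel=.03);st();robot.sleep(.2)
robot.line_to([.55,y,.024],vel=.12);robot.line_to([.42,y,.22],vel=.25)
robot.move_pose([.30,-.153,.26],q(0));st()
show('c',[(.5975+.011+.045,y,0)]);snap('scene','s9');snap('top','t9')
E
```

```text
t22.1 [ 0.5979 -0.153   0.024 ] F [ 0.3 -0.5 -1.5] w0.50
t24.5 [ 0.3001 -0.1532  0.2596] F [ 0.4 -1.3  0.3] w0.50
```

View pics/c_top.png

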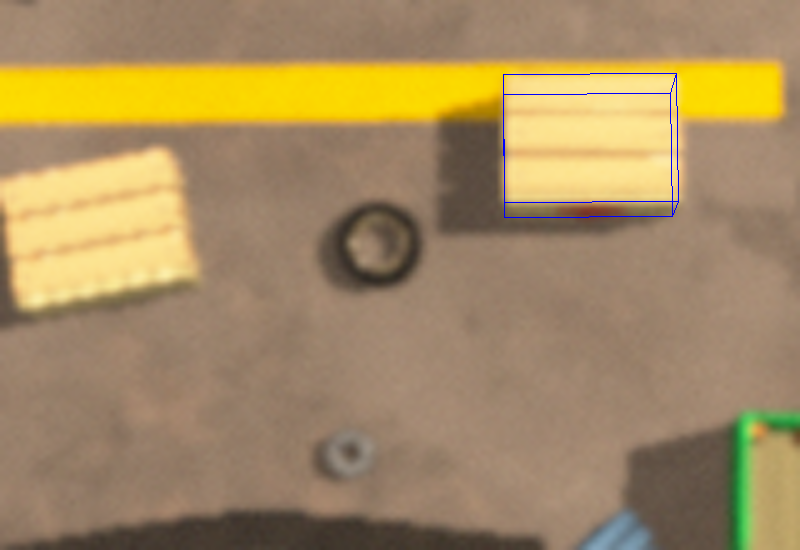

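View pics/c_scene.png

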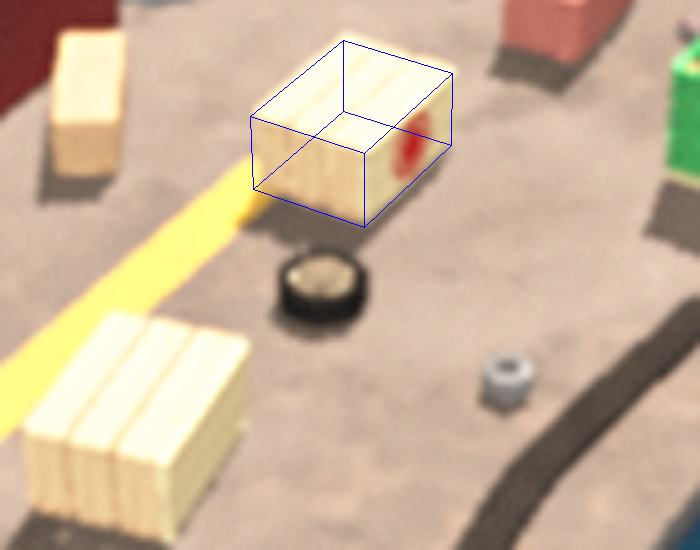

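View pics/t9.png

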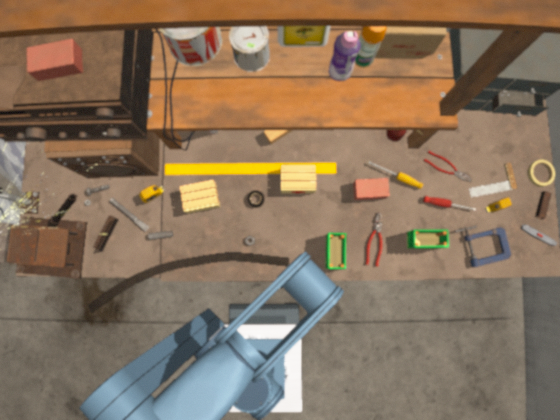

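```bash
python3 - <<'E'
from h import *
c=robot.camera('top')
p=world(c,[[180+108/5,150+293/5]],.06)[0]; d=np.hypot(*(p[:2]-[.512,.173]))
print(p,'moved',np.hypot(d,.03))
a=np.load('pics/top0.npy',allow_pickle=True).item()['frame'].astype(int)
diff=np.abs(a-c['frame']).sum(2)
for n,P in dict(tape=(256,198),nut=(250,241),offcut=(160,236),rule=(151,193),pincers=(375,240),brick=(372,188)).items():
    print(n,diff[P[1]-10:P[1]+10,P[0]-12:P[0]+12].mean().round(1))
if np.hypot(d,.03)<.07: robot.sign_off(); print('signed off')
E
```

```text
[0.54750634 0.179375   0.06      ] moved 0.04691845044367059
tape 8.0
nut 8.9
offcut 11.7
rule 7.7
pincers 6.8
brick 7.0
the job is handed in; nothing more can be done
signed off
```

I tipped the left crate and then the right crate onto their backs with light fingertip pushes. The red stamp was on the right one, so I pushed that crate on to the yellow line and handed the job in at about 25 s of the 61 s allowed.

- **Stamped crate:** the far end lies at x ≈ 0.699 by the fingertips' end position. The line's centre measures 0.700 and its half-width is 0.02. In the top view the far end falls about mid-line.
- **Plain crate:** it lies on its back, and its underside centre has moved about 47 mm, against the 80 mm limit.
- **Other things:** before-and-after pictures show no visible movement of the tape, nut, offcut, rule, pincers or brick. The two green crates were not touched.
- **Forces and clearance:** the wrist force readings, taken between moves, stayed around 1 N. The arm ended clear of everything.

No check failed. The wireframe overlays disagreed with the crate outlines by at most about 2–3 mm.

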